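# Load the centrifuge rotor in balance

## Task

Load the rotor for a balanced run: move all four tubes from the white rack into the free buckets of the centrifuge rotor so that every tube stands straight across the hub from one of its own kind - the tall tube opposite the tall one, the short tube opposite the short one, and the two slim tubes in their grey sleeves opposite each other. Leave the two tubes that are already in the rotor where they are, and set each tube fully down and upright in its bucket.

Things in the scene. Friction and masses are not known exactly. Their poses are not given: they have to be found in the camera images.
- tall_tube_mid (a point): Translucent tube 29 mm in diameter, 118 mm tall overall, foot a blunt cone (10 mm wide at the tip, 12 mm high); blue ribbed screw cap 34 mm in diameter and 18 mm high at its top. Loose, stands upright in a hole of the rack at the start; about 50 g. The point is on its axis, half-way up (59 mm above the tip, 59 mm below the top); z runs up the tube.
- short_tube_mid (a point): Translucent tube 29 mm in diameter, 92 mm tall overall (26 mm less than the tall kind), same conical foot (10 mm wide at the tip, 12 mm high); blue ribbed screw cap 34 mm in diameter and 18 mm high at its top. Loose, stands upright in a hole of the rack at the start; about 50 g. The point is on its axis, half-way up (46 mm above the tip, 46 mm below the top); z runs up the tube.
- slim_a_mid (a point): Narrow tube 17 mm in diameter fixed in a grey adapter sleeve (29 mm in diameter, 66 mm high, foot a blunt cone as on the tall tube); 122 mm tall overall; blue ribbed screw cap 22 mm in diameter and 18 mm high at its top. One of two slim ones just alike. Loose, stands upright in a hole of the rack at the start; about 50 g. The point is on its axis, half-way up (61 mm above the tip, 61 mm below the top); z runs up the tube.
- slim_b_mid (a point): Narrow tube 17 mm in diameter fixed in a grey adapter sleeve (29 mm in diameter, 66 mm high, foot a blunt cone as on the tall tube); 122 mm tall overall; blue ribbed screw cap 22 mm in diameter and 18 mm high at its top. One of two slim ones just alike. Loose, stands upright in a hole of the rack at the start; about 50 g. The point is on its axis, half-way up (61 mm above the tip, 61 mm below the top); z runs up the tube.
- tall_in_rotor_mid (a point): Translucent tube 29 mm in diameter, 118 mm tall overall, foot a blunt cone (10 mm wide at the tip, 12 mm high); blue ribbed screw cap 34 mm in diameter and 18 mm high at its top. Already loaded: stands upright in a bucket of the rotor; to be left there. The point is on its axis, half-way up (59 mm above the tip, 59 mm below the top); z runs up the tube.
- short_in_rotor_mid (a point): Translucent tube 29 mm in diameter, 92 mm tall overall (26 mm less than the tall kind), same conical foot (10 mm wide at the tip, 12 mm high); blue ribbed screw cap 34 mm in diameter and 18 mm high at its top. Already loaded: stands upright in a bucket of the rotor; to be left there. The point is on its axis, half-way up (46 mm above the tip, 46 mm below the top); z runs up the tube.
- rotor: Bare-metal centrifuge rotor, 195 mm across, fixed on a stand. Six open round buckets 60 degrees apart, axes 75 mm from the hub axis; bore 31.8 mm, rim 88 mm and bore floor 38 mm above the bench; arms end 80 mm, hub 102 mm up. Any tube fits any bucket, foot on the floor. Origin on the hub axis at bench level; x points to a bucket, z up. Two buckets, not opposite, are taken at the start.
- rack: White fixed tube rack, 104 x 204 mm, 60 mm high; origin under its centre, x across its two rows, y along it. Eight holes 32 mm wide, at x = -24 and 24, y = -72, -24, 24, 72 mm; hole floors 10 mm above the bench. The four loose tubes stand in a zigzag, 68 mm or more apart.
Things that resemble listed ones, but are neither listed nor needed, are in the scene too. Leave any green look-alike of the part that bears short_tube_mid alone.

How it is judged:
At the end, for the whole second after the job is handed in: All six tubes stand released and at rest on the floors of rotor buckets (height within 6 mm, tilt under 0.15 rad), each across the hub from its own kind (more than 141 mm apart; opposite buckets are 150 mm apart), the two preloaded ones within 12 mm of where they were (horizontal distance between tall_tube_mid and rotor between 0.066 and 0.084 m and height (world z) of tall_tube_mid between 0.091 and 0.103 m and angle between each of tall_tube_mid, short_tube_mid, slim_a_mid, slim_b_mid, tall_in_rotor_mid, short_in_rotor_mid's own z axis and vertical below 0.15 rad and linear speed of each of tall_tube, short_tube, slim_a, slim_b, tall_in_rotor, short_in_rotor below 0.02 m/s and horizontal distance between short_tube_mid and rotor between 0.066 and 0.084 m and height (world z) of short_tube_mid between 0.078 and 0.09 m and horizontal distance between slim_a_mid and rotor between 0.066 and 0.084 m and height (world z) of slim_a_mid between 0.093 and 0.105 m and horizontal distance between slim_b_mid and rotor between 0.066 and 0.084 m and height (world z) of slim_b_mid between 0.093 and 0.105 m and horizontal distance between tall_in_rotor_mid and rotor between 0.066 and 0.084 m and height (world z) of tall_in_rotor_mid between 0.091 and 0.103 m and horizontal distance between short_in_rotor_mid and rotor between 0.066 and 0.084 m and height (world z) of short_in_rotor_mid between 0.078 and 0.09 m and horizontal distance between tall_tube_mid and tall_in_rotor_mid above 0.141 m and horizontal distance between short_tube_mid and short_in_rotor_mid above 0.141 m and horizontal distance between slim_a_mid and slim_b_mid above 0.141 m and distance of each of tall_in_rotor_mid, short_in_rotor_mid from where it was at the start of the episode below 0.012 m); the robot touches nothing.
It fails at once if a tube that was already in the rotor is lifted or pulled out of its bucket (distance of any of tall_in_rotor_mid, short_in_rotor_mid from where it was at the start of the episode above 0.02 m).
It also fails if it takes over 112 s, if anything falls off the work surface, if the arm or the gripper's body presses on something with over 40 N, if the wrist force passes 120 N, or if a joint passes its speed limit or range.

## Robot

A 6-joint arm with a two-finger parallel gripper is mounted at the origin on a cart in front of the work surface, level with it; the furniture and walls round the work are solid. World frame = base frame: x ahead of the robot, y to its left, z up, the work surface at z = 0. Lengths are in m, angles in rad, forces in N, time in s.
With the tool pointing down it reaches from about 0.35 to 0.775 m from the base axis. Payload 7.3 kg.
Tool frame: the origin (TCP) lies at the very end of the fingers, on their centre line; the grasp point (between the pads) lies 19 mm behind it (hold_point_z is the distance from the TCP to the grasp point, in m); z points along the fingers, x is the direction in which the jaws open and shut, and the axes are right-handed (so a half turn about z gives the same grasp; the last joint's range is limited). The gripper opens to 92 mm and grips with 3 to 60 N. Pads are 19 mm wide; open, the fingers measure 130 mm over their backs; the gripper's body (75 mm by 190 mm) begins 47 mm behind the grasp point.
Start: joints at [1.118, 0.342, 1.524, -0, 1.275, -0.146], TCP at [0.159, 0.501, 0.227] pointing down, gripper open.
Joint ranges: [-2.53, 2.53], [-0.77, 2.02], [0.04, 2.7], [-1, 4.14], [0.28, 2.66], [-3.11, 3.11]. Speed limits (rad/s): [2.57, 2.57, 3.14, 3.14, 3.14, 3.14].

## Interface

Orientations are given as a rotation vector (axis times angle).
In Python, from cell import * gives the robot as it stands.
- The arm moves only by the shell command python3 -m crank 'ROWS' [FORCE]. ROWS is text: rows parted by semicolons, each of 7 numbers parted by spaces: the finger opening in m, from 0 to 0.0918, then the shift along the tool's x, y, z in m, then the turn, a rotation vector about the tool's x, y, z in rad. A call has 1 to 10 rows; each row shifts and turns the pose as measured when the row begins, along the tool's axes as they then stand; what a row does not reach is not made up. A row lasts 1/12 s, in which the tool goes at most 41.7 mm and 7.16 degrees, less where a joint would pass 70% of its speed; a pose out of reach is approached as far as the arm can. A call is refused whole if a number of a shift passes 0.0417 or a number of a turn 0.125, either way. A call with a gripper value outside its range is refused whole. The fingers move at their own pace and stop on an object; FORCE is the grip in N (left out, the last holds). Time passes only in rows, so rows that do not move let the fingers close. It gives the time, the measured TCP pose, the force and the opening at its end, in the units of the state.
- get_state(): the state, without advancing time (a new reading comes with each control period).
- grab_frame(name): name is "scene" or "top" or "wrist"; returns a dict with "image" (400x640x3 uint8, red, green, blue), "z_map" (400x640 float32, m along the optical axis (not along the pixel's ray), 0 where there is no reading), "fovy" (degrees; the focal length in pixels is half the picture's height over the tangent of half this angle, whatever the lens; pixels are square), "cx", "cy" (the principal point, pixels), "k1" (the pictures are not rectified: a ray, as slopes to the right and down, at radius r is drawn at 1 + k1 r^2 times it, then the intrinsics apply), "R" (3x3) and "t" (3): a world point X has camera coordinates R X + t. Camera axes: x right, y down, z forward; pixel columns grow to the right and rows downward; lengths in m; the calibration is good to about 2 mm. A picture is of the moment at which its call begins.
- finish_job(): hands the job in, once; it reports no verdict.
Trained networks look in a picture, given as the dict that the camera call returned (one of the last four; its "shot" number tells which), for a name from the list of things; names that differ only in an ending like _2 or _b are one class to them, and where a whole thing is asked for, a point or a joint stands for the part that bears it (a point fixed in the world has none). Each returns a list of dicts, best first, with "p" (0 to 1); they miss things now and then, are a little off and sometimes report something else, mostly with a low value. They report only what shows in the picture. A call takes as long as a camera call. They do not tell look-alikes from the thing itself.
- recognise(picture, target): "position" ([x, y, z] in m, in world coordinates, good to about 4 mm: the middle of the surface that is visible of it).
- regions_of(picture, target): "region" (400x640 bool, what is visible of it).
- spot_point(picture, target): "position" ([x, y, z] in m, in world coordinates, good to about 4 mm: a listed point, or the origin of a listed thing).
The state is a dict: "t": time; "joint_positions": joint angles; "joint_velocities": joint speeds; "joint_torque": joint torques, N m; "eef_pos": TCP position; "ee_rot": TCP orientation; "wrist_force": force on the tool from outside, world axes, zero at the start; "torque": the same for the moment, N m; "grip_width": opening from 0.0 (shut) to 1.0 (fully open).
Only numpy, scipy, OpenCV 4.12 (cv2) and the standard library are available. Lean on these libraries where they do the work, as an engineer would, in place of code of your own. Each camera call takes 0.05 s, during which the arm holds its last target. There are 200 camera calls.

## Working session

There is one attempt and no reset: what is moved stays moved. The work goes in short steps, Python scripts to look and compute and a shell command to move; the robot and the scene stay as the last step left them, time stands still between calls to the robot, and variables do not carry over. Pictures are saved under pics/ and viewed, about 12 in all and at most 16, crops included, and the job is handed in when it is done.

```bash
mkdir -p pics; cat > h.py <<'E'
from cell import *
import numpy as np, cv2
def save(f,n,crop=None,s=1):
    im=f["image"][...,::-1]
    if crop: im=im[crop[1]:crop[3],crop[0]:crop[2]]
    cv2.imwrite("pics/"+n,cv2.resize(im,None,fx=s,fy=s))
def K(f):
    fl=200/np.tan(np.radians(f["fovy"])/2)
    return fl
def proj(f,X):
    c=f["R"]@np.array(X)+f["t"];s=c[:2]/c[2];s=s*(1+f["k1"]*(s@s));return s*K(f)+[f["cx"],f["cy"]]
def cloud(f):
    fl=K(f);v,u=np.mgrid[0:400,0:640]
    d=np.stack([(u-f["cx"])/fl,(v-f["cy"])/fl],-1);s=d.copy()
    for _ in range(8): s=d/(1+f["k1"]*(s**2).sum(-1,keepdims=True))
    z=f["z_map"];c=np.concatenate([s*z[...,None],z[...,None]],-1)
    P=(c-f["t"])@f["R"];P[z<=0]=np.nan;return P
E
python3 - <<'E'
from h import *
np.set_printoptions(precision=4,suppress=True)
print(get_state())
for c in ("scene","top"):
    f=grab_frame(c);save(f,c+"0.png")
    print(c,f["fovy"],f["k1"],-f["R"].T@f["t"])
    for n in ("tall_tube_mid","short_tube_mid","slim_a_mid","rotor","rack"):
        for r in spot_point(f,n): print(n,np.round(r["position"],4),round(r["p"],2),proj(f,r["position"]).round())
E
```

```text
{'t': 0.0, 'joint_positions': array([ 1.118 ,  0.3427,  1.525 ,  0.    ,  1.2754, -0.1459]), 'joint_velocities': array([-0.0001, -0.0002, -0.0008, -0.0014, -0.0002,  0.0016]), 'joint_torque': array([  0.0014, -43.1254, -24.4217,   0.0719,   0.0562,  -0.0002]), 'eef_pos': array([0.1583, 0.5001, 0.226 ]), 'ee_rot': array([ 2.5343,  1.8554, -0.0022]), 'wrist_force': array([ 0.1737, -0.0815, -0.0239]), 'torque': array([-0.063 , -0.0108,  0.0243]), 'grip_width': 1.0017032787269424}
scene 56.15713533876554 -0.035464423373335274 [ 0.1481 -0.5988  0.6517]
tall_tube_mid [ 0.4882 -0.1982  0.0683] 0.83 [360. 270.]
short_tube_mid [ 0.5524 -0.1775  0.0571] 0.85 [378. 255.]
short_tube_mid [ 0.682  -0.1466  0.0469] 0.76 [411. 229.]
short_tube_mid [ 0.6474 -0.2228  0.0463] 0.64 [423. 254.]
short_tube_mid [ 0.642  -0.0938  0.0448] 0.59 [384. 224.]
slim_a_mid [ 0.441  -0.2831  0.073 ] 0.82 [368. 309.]
rotor [0.5225 0.2011 0.0018] 0.57 [285. 194.]
rack [ 0.4971 -0.2289 -0.0014] 0.74 [371. 300.]
top 43.36212183036691 -0.036402996531136954 [0.4432 0.0301 1.2628]
tall_tube_mid [ 0.4862 -0.1991  0.0692] 0.65 [413. 235.]
short_tube_mid [ 0.6376 -0.0871  0.0506] 0.74 [366. 172.]
short_tube_mid [ 0.5527 -0.1729  0.0524] 0.7 [401. 207.]
short_tube_mid [ 0.6503 -0.2229  0.0477] 0.7 [421. 168.]
short_tube_mid [ 0.6808 -0.1456  0.0477] 0.64 [390. 155.]
slim_a_mid [ 0.4454 -0.2795  0.0688] 0.48 [447. 253.]
rotor [0.5219 0.2021 0.0058] 0.72 [248. 218.]
rack [ 0.4953 -0.2295  0.004 ] 0.62 [420. 232.]
```

View pics/scene0.png

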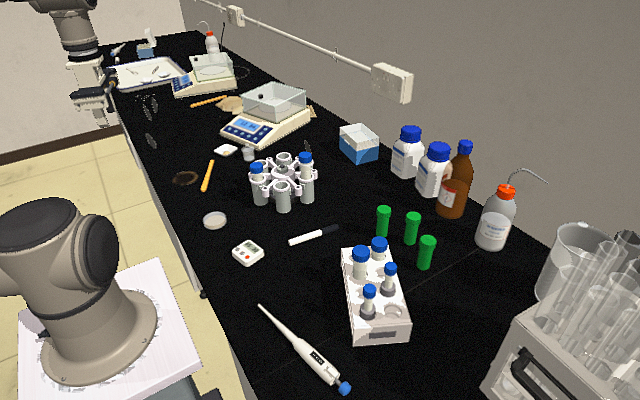

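View pics/top0.png

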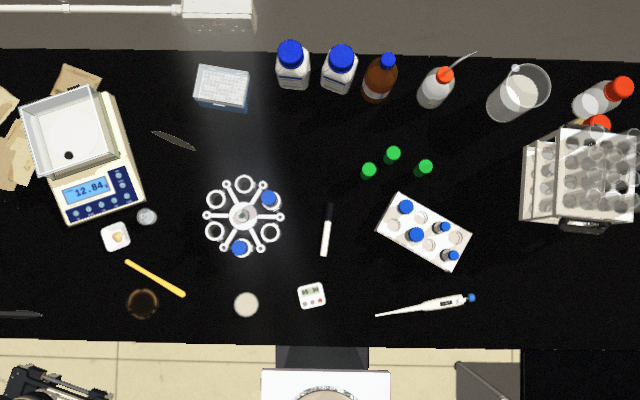

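The scene view shows the rotor near (283,180) with two blue caps. The rack is near (375,290) with four tubes, and three green look-alikes stand behind it. The top view agrees: rotor hub at (243,216), rack at (425,232). Next I'll measure the caps, the rims and the rack hole fit.

```bash
cat >> h.py <<'E'
def plane(f,uv,z):
    fl=K(f);d=(np.array(uv,float)-[f["cx"],f["cy"]])/fl;s=d.copy()
    for _ in range(8): s=d/(1+f["k1"]*(s@s))
    r=f["R"].T@np.array([s[0],s[1],1]);c=-f["R"].T@f["t"];return c+r*(z-c[2])/r[2]
def caps(f,zmin=.075):
    im=f["image"].astype(int);P=cloud(f)
    m=((im[...,2]>im[...,0]+50)&(im[...,2]>im[...,1]+30)&(P[...,2]>zmin)&(P[...,2]<.3)&(P[...,0]<.7)).astype(np.uint8)
    n,l,st,_=cv2.connectedComponentsWithStats(m);o=[]
    for i in range(1,n):
        if st[i,4]<25: continue
        q=P[l==i];zt=np.nanpercentile(q[:,2],90)
        t=(l==i)&(P[...,2]>zt-.005)
        vv,uu=np.nonzero(t);(c,r)=cv2.minEnclosingCircle(np.stack([uu,vv],1).astype(np.float32))
        o.append((st[i,:4],zt,np.nanmean(P[t],0),plane(f,c,zt),2*r))
    return o
E
python3 - <<'E'
from h import *
np.set_printoptions(precision=4,suppress=True)
for c in ("top","scene"):
    f=grab_frame(c)
    for o in caps(f): print(c,*o)
    P=cloud(f)
    hub=P[(np.hypot(P[...,0]-.522,P[...,1]-.202)<.035)&(P[...,2]>.094)&(P[...,2]<.11)]
    print("hub",np.nanmedian(hub,0),len(hub))
    m=(np.hypot(P[...,0]-.496,P[...,1]+.229)<.13)&(abs(P[...,2]-.06)<.006)
    print("rack",np.nanmean(P[m],0),cv2.minAreaRect(P[m][:,:2].astype(np.float32)*1000))
save(grab_frame("top"),"top1.png",(190,160,300,270),5)
E
```

```text
top [261 190  16  15] 0.1584943247789469 [0.5599 0.1387 0.1563] [0.5593 0.1386 0.1585] 15.264537811279297
top [399 200  15  14] 0.10429635360221884 [ 0.551  -0.1764  0.1022] [ 0.5506 -0.1757  0.1043] 14.584991455078125
top [440 222  11   9] 0.13449882437843863 [ 0.505  -0.2609  0.1324] [ 0.5052 -0.2598  0.1345] 9.522615432739258
top [409 227  15  15] 0.130776828616755 [ 0.4859 -0.1952  0.1285] [ 0.4853 -0.1944  0.1308] 14.978200912475586
top [231 240  16  15] 0.13267145800592706 [0.4476 0.2053 0.1305] [0.4475 0.2052 0.1327] 14.808650016784668
top [448 251  12   9] 0.13436749858991373 [ 0.44   -0.2791  0.1324] [ 0.4406 -0.2793  0.1344] 10.000200271606445
hub [0.5224 0.2048 0.0969] 122
rack [ 0.4942 -0.2266  0.0598] ((495.1932678222656, -228.32437133789062), (207.43960571289062, 107.65269470214844), 61.12201690673828)
scene [299 151  13  12] 0.1564268193037557 [0.5587 0.1345 0.1552] [0.5576 0.1317 0.1564] 12.412391662597656
scene [249 162  14  12] 0.13041030325077446 [0.4465 0.1999 0.1292] [0.444  0.195  0.1304] 13.153146743774414
scene [371 236  17  17] 0.10251443871127308 [ 0.5503 -0.1801  0.1013] [ 0.5479 -0.1825  0.1025] 16.279020309448242
scene [352 245  18  18] 0.12825865587559443 [ 0.4853 -0.1995  0.1271] [ 0.4834 -0.2014  0.1283] 17.262876510620117
scene [384 262  13  14] 0.13215881890282466 [ 0.5045 -0.2644  0.1309] [ 0.5033 -0.2656  0.1322] 12.083246231079102
scene [363 284  13  15] 0.13212129272397005 [ 0.4394 -0.2836  0.1309] [ 0.4383 -0.2846  0.1321] 12.524547576904297
hub [0.52   0.199  0.0958] 55
rack [ 0.4811 -0.2529  0.0594] ((495.7912902832031, -231.12554931640625), (206.5841827392578, 105.81391906738281), 61.47357177734375)
```

View pics/top1.png

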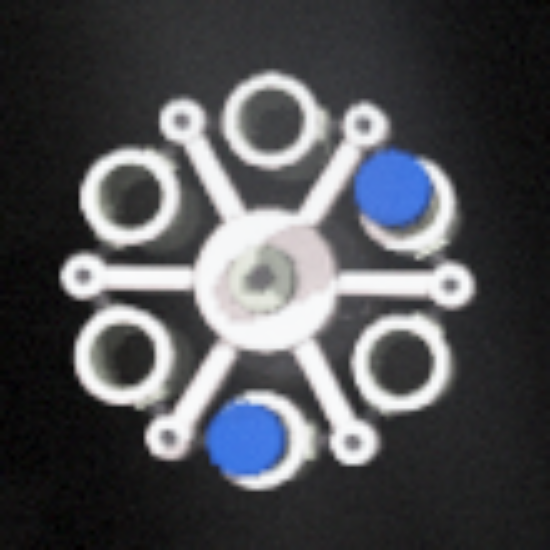

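The free buckets are at 0°, 60°, 120° and -120°. The short tube in the rotor is at 180° and the tall one at -60°. So the short tube goes to 0°, the tall one to 120°, and the slims to 60° and -120°. A constant jaw yaw of -29.5° clears the neighbours at every stop, so I'll turn the tool to that first.

```bash
cat > go.py <<'E'
import sys
from h import *
from scipy.spatial.transform import Rotation as Ro
# usage: go.py x y z -> shift in tool axes still to make, and turn to yaw -29.5 pointing down
np.set_printoptions(precision=4,suppress=True)
s=get_state();R=Ro.from_rotvec(s["ee_rot"])
a=np.radians(-29.5);W=np.array([[np.cos(a),np.sin(a),0],[np.sin(a),-np.cos(a),0],[0,0,-1]]).T
print("t %.2f"%s["t"],"pos",s["eef_pos"],"F",s["wrist_force"],"grip mm %.1f"%(s["grip_width"]*91.8))
print("shift",R.inv().apply(np.array(sys.argv[1:4],float)-s["eef_pos"]),"turn",(R.inv()*Ro.from_matrix(W)).as_rotvec())
E
python3 -m crank '0.0918 0 0 -0.03 0 0 0.125;0.0918 0 0 -0.02 0 0 0.125;0.0918 0 0 0 0 0 0.125;0.0918 0 0 0 0 0 0.125;0.0918 0 0 0 0 0 0.125;0.0918 0 0 0 0 0 0.125;0.0918 0 0 0 0 0 0.125;0.0918 0 0 0 0 0 0.125'
python3 -m crank '0.06 0 0 0 0 0 0.125;0.06 0 0 0 0 0 0.125;0.06 0 0 0 0 0 0.125;0.06 0 0 0 0 0 0.125;0.06 0 0 0 0 0 0.125;0.06 0 0 0 0 0 0.125'
python3 go.py 0.40 0.20 0.28
```

```text
t: 1.42
eef_pos: [0.1584, 0.5003, 0.2794]
ee_rot: [3.115, 0.405, -0.001]
wrist_force: [0.0, -0.6, 0.4]
grip_width: 1.002
t: 1.92
eef_pos: [0.1583, 0.5002, 0.2795]
ee_rot: [3.047, -0.764, -0.0]
wrist_force: [-0.3, 0.3, 0.5]
grip_width: 0.669
t 1.92 pos [0.1583 0.5002 0.2795] F [-0.3251  0.3291  0.5337] grip mm 61.4
shift [ 0.3547  0.1506 -0.0005] turn [0.0005 0.0001 0.0235]
```

```bash
python3 -m crank '0.06 0.035 0.015 0 0 0 0.023;0.06 0.035 0.015 0 0 0 0;0.06 0.035 0.015 0 0 0 0;0.06 0.035 0.015 -0.01 0 0 0;0.06 0.035 0.015 -0.01 0 0 0;0.06 0.035 0.015 -0.01 0 0 0;0.06 0.035 0.015 -0.01 0 0 0;0.06 0.035 0.015 -0.01 0 0 0;0.06 0.035 0.015 0 0 0 0;0.06 0.035 0.015 0 0 0 0'
python3 go.py 0.522 0.203 0.32
python3 - <<'E'
from h import *
f=grab_frame("wrist");save(f,"w1.png");np.set_printoptions(precision=4,suppress=True)
print(f["fovy"],-f["R"].T@f["t"],f["R"]);print(proj(f,[.522,.203,.1]),proj(f,[.4845,.268,.088]))
for n in ("rotor","tall_in_rotor_mid","short_in_rotor_mid"):
  for r in spot_point(f,n): print(n,r["position"],r["p"])
E
```

```text
t: 2.75
eef_pos: [0.392, 0.1885, 0.3308]
ee_rot: [-3.039, 0.793, -0.001]
wrist_force: [1.7, 0.9, 0.5]
grip_width: 0.653
t 2.75 pos [0.392  0.1885 0.3308] F [1.7087 0.8925 0.454 ] grip mm 59.9
shift [ 0.1062 -0.0762  0.011 ] turn [-0.0012 -0.0005  0.0041]
64.96350372705734 [0.4324 0.2621 0.4895] [[ 0.8726 -0.4884  0.0004]
 [-0.4645 -0.8296  0.3098]
 [-0.151  -0.2706 -0.9508]]
[405.3265 105.483 ] [351.6108  71.8414]
rotor [0.5204, 0.2047, -0.0018] 0.86
tall_in_rotor_mid [0.56, 0.1415, 0.0993] 0.68
tall_in_rotor_mid [0.4502, 0.2052, 0.0817] 0.43
short_in_rotor_mid [0.4486, 0.2052, 0.084] 0.66
```

View pics/w1.png

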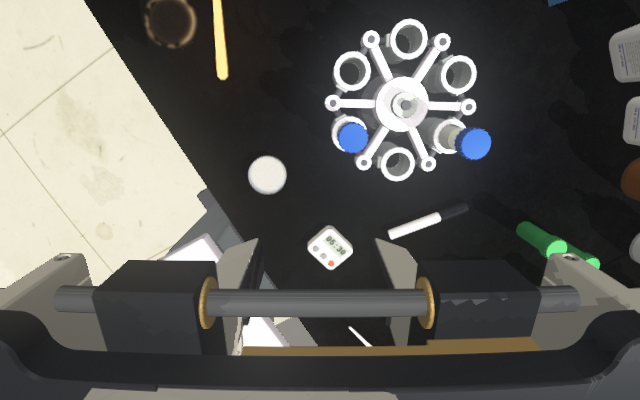

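The wrist view shows the rotor well, hub at (403,104). Now I'll fit the hub and bucket angles from the rim points.

```bash
cat >> h.py <<'E'
from scipy.optimize import least_squares
def rotor_fit(f,hub=(.522,.203)):
    P=cloud(f);q=P[(abs(P[...,2]-.088)<.005)&(np.hypot(P[...,0]-hub[0],P[...,1]-hub[1])<.11)][:,:2]
    def res(p,sel=None):
        a=p[2]+np.arange(6)*np.pi/3;c=np.stack([p[0]+.075*np.cos(a),p[1]+.075*np.sin(a)],1)
        d=np.linalg.norm(q[:,None]-c,axis=2).min(1);return np.clip(d-p[3],-.006,.006)
    b=None
    for dx in (-.004,0,.004):
      for dy in (-.004,0,.004):
        for th in (-.05,0,.05):
          r=least_squares(res,[hub[0]+dx,hub[1]+dy,th,.0175],x_scale=[.01,.01,.1,.01],diff_step=1e-3)
          if b is None or r.cost<b.cost: b=r
    return b.x,len(q),np.median(abs(b.fun))
E
python3 - <<'E'
from h import *
np.set_printoptions(precision=4,suppress=True)
for c in ("wrist","top","scene"):
    f=grab_frame(c);print(c,*rotor_fit(f))
    for o in caps(f): print("  ",o[1],o[2],o[3])
E
```

```text
wrist [ 0.522   0.2038 -0.0029  0.0191] 4836 0.0027262218433270896
   0.1316182011397288 [0.4478 0.2041 0.1306] [0.4475 0.2045 0.1316]
   0.15747601974770842 [0.5591 0.1397 0.1563] [0.5586 0.1399 0.1575]
top [ 0.5225  0.205  -0.0057  0.0192] 974 0.002556730867128036
   0.15856013935165067 [0.5599 0.139  0.1564] [0.5593 0.1386 0.1586]
   0.1042006943616612 [ 0.5508 -0.1762  0.1021] [ 0.5504 -0.176   0.1042]
   0.13379658660402272 [ 0.5053 -0.2607  0.1315] [ 0.5055 -0.26    0.1338]
   0.130026527506016 [ 0.4864 -0.1949  0.128 ] [ 0.4858 -0.1946  0.13  ]
   0.13391737923708436 [ 0.4399 -0.2798  0.1319] [ 0.439  -0.2792  0.1339]
scene [ 0.5218  0.2009 -0.003   0.0192] 571 0.0025289340671664357
   0.1564746029982563 [0.5583 0.1351 0.1552] [0.5567 0.1322 0.1565]
   0.1306521219077286 [0.4464 0.2    0.1294] [0.4439 0.1947 0.1307]
   0.10251806654042252 [ 0.5503 -0.1801  0.1011] [ 0.5479 -0.1825  0.1025]
   0.12845978647239586 [ 0.4852 -0.1995  0.1273] [ 0.4841 -0.2005  0.1285]
   0.13191183646325172 [ 0.5042 -0.2645  0.1307] [ 0.5034 -0.2655  0.1319]
   0.1321009083068196 [ 0.4393 -0.2838  0.1308] [ 0.438  -0.2851  0.1321]
```

```bash
python3 go.py 0.455 -0.30 0.31
```

```text
t 3.10 pos [0.3904 0.1912 0.3301] F [-0.7305 -0.0206 -0.5681] grip mm 60.0
shift [0.2958 0.3974 0.0198] turn [-0.0001  0.001   0.0058]
```

```bash
python3 -m crank '0.06 0.023 0.031 0 0 0 0;0.06 0.023 0.031 0 0 0 0;0.06 0.023 0.031 0 0 0 0;0.06 0.023 0.031 0 0 0 0;0.06 0.023 0.031 0 0 0 0;0.06 0.023 0.031 0 0 0 0;0.06 0.023 0.031 0 0 0 0;0.06 0.023 0.031 0 0 0 0;0.06 0.023 0.031 0 0 0 0;0.06 0.023 0.031 0.01 0 0 0' >/dev/null
python3 -m crank '0.06 0.023 0.031 0.01 0 0 0;0.06 0.023 0.031 0 0 0 0;0.06 0.01 0.02 0 0 0 0;0.06 0 0 0 0 0 0;0.06 0 0 0 0 0 0'
python3 go.py 0.5507 -0.1775 0.15
python3 - <<'E'
from h import *
np.set_printoptions(precision=4,suppress=True)
f=grab_frame("wrist");save(f,"w2.png")
for o in caps(f): print("  ",o[0],o[1],o[2],o[3])
E
```

```text
t: 4.35
eef_pos: [0.4644, -0.2852, 0.3068]
ee_rot: [-3.055, 0.706, -0.002]
wrist_force: [-0.8, 0.0, 0.3]
grip_width: 0.653
t 4.35 pos [ 0.4644 -0.2852  0.3068] F [-0.8029  0.0476  0.3089] grip mm 59.9
shift [ 0.0303 -0.1338  0.1576] turn [-0.0058  0.0004  0.0604]
   [330  33  33  35] 0.10348743787638287 [ 0.5513 -0.1777  0.1024] [ 0.5508 -0.1778  0.1035]
   [282  77  34  35] 0.1294630252730897 [ 0.4864 -0.1968  0.1285] [ 0.4863 -0.1966  0.1295]
   [332 132  21  22] 0.1335921756813113 [ 0.5057 -0.2616  0.1325] [ 0.5056 -0.2612  0.1336]
   [286 174  20  21] 0.1333035447750635 [ 0.4411 -0.2801  0.1322] [ 0.4415 -0.2794  0.1333]
```

View pics/w2.png

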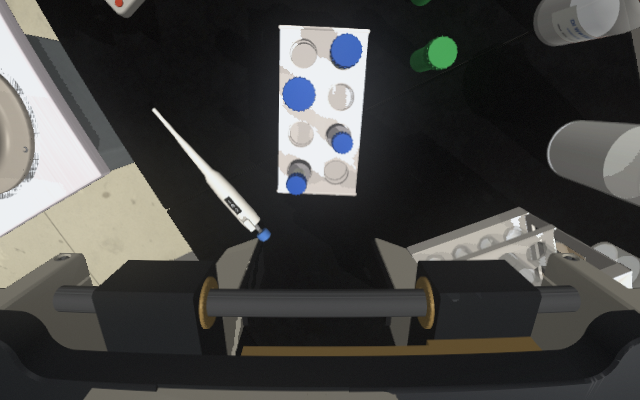

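The wrist view shows the four tubes: short (346,50), tall (298,94), slims (342,142) and (296,184). The cap positions agree with the other cameras. Short tube first.

```bash
python3 -m crank '0.055 0.01 -0.03 0.03 0 0 0.06;0.055 0.01 -0.035 0.03 0 0 0;0.055 0.01 -0.035 0.03 0 0 0;0.055 0 -0.033 0.03 0 0 0;0.055 0 0 0.02 0 0 0;0.055 0 0 0 0 0 0' >/dev/null
python3 go.py 0.551 -0.1778 0.076
```

```text
t 4.90 pos [ 0.5525 -0.1759  0.1778] F [-0.6475  0.8945 -0.4834] grip mm 55.2
shift [-0.0013  0.003   0.1018] turn [-0.0053 -0.0088  0.0093]
```

```bash
python3 -m crank '0.055 -0.001 0.003 0.03 -0.005 -0.009 0.009;0.055 0 0 0.03 0 0 0;0.055 0 0 0.025 0 0 0;0.055 0 0 0.015 0 0 0;0.055 0 0 0 0 0 0' >/dev/null
python3 go.py 0.551 -0.1778 0.076
```

```text
t 5.32 pos [ 0.554  -0.1703  0.0829] F [-0.777   1.0665 -0.7307] grip mm 54.9
shift [0.0009 0.008  0.0069] turn [-0.0018 -0.0092  0.0119]
```

```bash
python3 -m crank '0.055 0.001 0.008 0.007 -0.002 -0.009 0.012;0.055 0 0 0 0 0 0;0.055 0 0 0 0 0 0' >/dev/null
python3 go.py 0.551 -0.1778 0.076
```

```text
t 5.57 pos [ 0.5526 -0.1776  0.0802] F [-0.3347  0.7306 -0.2167] grip mm 55.2
shift [-0.0013  0.0009  0.0042] turn [-0.0001 -0.0046  0.0011]
```

```bash
python3 -m crank '0.055 -0.001 0.001 0.004 0 -0.005 0;0.03 0 0 0 0 0 0;0.03 0 0 0 0 0 0;0.03 0 0 0 0 0 0;0.03 0 0 0 0 0 0;0.03 0 0 0 0 0 0' 25
python3 go.py 0.551 -0.1778 0.20
```

```text
t: 6.07
eef_pos: [0.5531, -0.1795, 0.0805]
ee_rot: [3.037, -0.8, 0.01]
wrist_force: [-0.8, 0.5, -0.1]
grip_width: 0.366
t 6.07 pos [ 0.5531 -0.1795  0.0805] F [-0.7592  0.4602 -0.097 ] grip mm 33.6
shift [-0.0019 -0.0006 -0.1195] turn [-0.0007 -0.0067  0.    ]
```

Gripped at 33.6 mm, which matches the cap. Lift.

```bash
python3 -m crank '0.03 0 0 -0.02 0 0 0;0.03 0 0 -0.03 0 0 0;0.03 0 0 -0.035 0 0 0;0.03 0 0 -0.035 0 0 0;0.03 0 0 -0.035 0 0 0;0.03 0 0 -0.03 0 0 0;0.03 0 0 0 0 0 0'
python3 go.py 0.597 0.2035 0.25
```

```text
t: 6.65
eef_pos: [0.5512, -0.1787, 0.2707]
ee_rot: [3.038, -0.8, 0.002]
wrist_force: [0.0, 0.2, 0.4]
grip_width: 0.362
t 6.65 pos [ 0.5512 -0.1787  0.2707] F [0.0012 0.1536 0.3685] grip mm 33.2
shift [-0.1483 -0.3552  0.0206] turn [-0.0003 -0.0015 -0.    ]
```

```bash
python3 -m crank '0.03 -0.007 -0.017 0 0 0 0;0.03 -0.014 -0.033 0 0 0 0;0.03 -0.014 -0.033 0 0 0 0;0.03 -0.014 -0.033 0 0 0 0;0.03 -0.014 -0.033 0 0 0 0;0.03 -0.014 -0.033 0 0 0 0;0.03 -0.014 -0.033 0 0 0 0;0.03 -0.014 -0.033 0 0 0 0;0.03 -0.014 -0.033 0 0 0 0;0.03 -0.014 -0.033 0 0 0 0' >/dev/null
python3 -m crank '0.03 -0.007 -0.017 0 0 0 0;0.03 0 0 0 0 0 0;0.03 0 0 0 0 0 0'
python3 go.py 0.597 0.2035 0.20
python3 - <<'E'
from h import *
np.set_printoptions(precision=4,suppress=True)
f=grab_frame("wrist");save(f,"w3.png");print(rotor_fit(f),proj(f,[.597,.2035,.088]))
E
```

```text
t: 7.73
eef_pos: [0.593, 0.1933, 0.2653]
ee_rot: [3.033, -0.805, 0.001]
wrist_force: [0.9, 0.1, -1.0]
grip_width: 0.363
t 7.73 pos [0.593  0.1933 0.2653] F [ 0.904   0.1439 -1.001 ] grip mm 33.3
shift [-0.0017 -0.0111  0.0653] turn [ 0.0036 -0.0017 -0.004 ]
(array([ 0.5233,  0.2039, -0.0047,  0.0191]), 4682, np.float64(0.002878506316382482)) [315.0995 167.384 ]
```

View pics/w3.png

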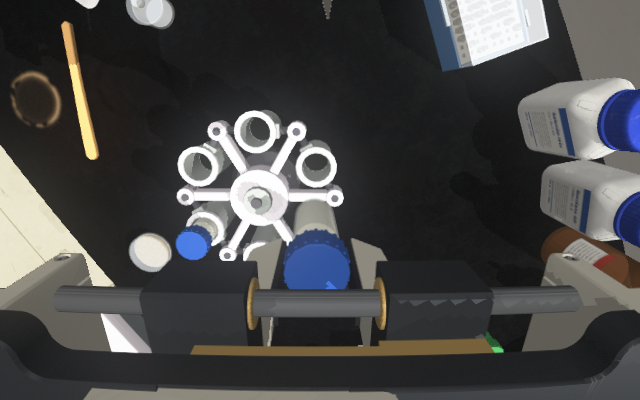

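The view shows the held cap at (316,260) and the target bucket at (316,167), in line with each other. I'll measure the held tube's axis relative to the TCP.

```bash
cat > held.py <<'E'
from h import *
from scipy.spatial.transform import Rotation as Ro
np.set_printoptions(precision=4,suppress=True)
f=grab_frame("wrist");s=get_state();R=Ro.from_rotvec(s["ee_rot"])
for o in caps(f,.17):
    print(o[0],"top",o[1],"circle in tool",R.inv().apply(o[3]-s["eef_pos"]),"mean",R.inv().apply(o[2]-s["eef_pos"]),"world",o[3],"diam px",o[4])
print("rotor",rotor_fit(f)[0])
E
python3 held.py
```

```text
[283 229  67  60] top 0.2882002006858685 circle in tool [-0.0014 -0.0046 -0.0226] mean [-0.0012 -0.006  -0.0217] world [0.5942 0.1967 0.2882] diam px 69.07617950439453
rotor [ 0.5233  0.2039 -0.0047  0.0191]
```

```bash
python3 -m crank '0.03 -0.001 -0.009 0.02 0 0 0;0.03 0 0 0.02 0 0 0;0.03 0 0 0.02 0 0 0;0.03 0 0 0.01 0 0 0;0.03 0 0 0 0 0 0'
python3 go.py 0.5965 0.202 0.155
```

```text
t: 8.25
eef_pos: [0.5985, 0.1917, 0.1951]
ee_rot: [3.028, -0.822, 0.008]
wrist_force: [-0.9, -0.5, -0.6]
grip_width: 0.363
t 8.25 pos [0.5985 0.1917 0.1951] F [-0.935  -0.5084 -0.5722] grip mm 33.3
shift [-0.0072 -0.008   0.04  ] turn [ 0.0025 -0.0062 -0.0156]
```

```bash
python3 -m crank '0.03 -0.007 -0.008 0.01 0 -0.006 -0.016;0.03 0 0 0 0 0 0;0.03 0 0 0 0 0 0' >/dev/null
python3 go.py 0.5965 0.202 0.165
```

```text
t 8.50 pos [0.5972 0.1996 0.1854] F [ 0.4122 -0.5159  0.156 ] grip mm 33.1
shift [-0.0018 -0.0018  0.0204] turn [ 0.0022 -0.0006 -0.0026]
```

```bash
python3 -m crank '0.03 -0.002 -0.002 0.01 0 0 0;0.03 0 0 0.01 0 0 0;0.03 0 0 0 0 0 0' >/dev/null
python3 go.py 0.5965 0.202 0.15;python3 held.py
```

```text
t 8.75 pos [0.5974 0.2025 0.1657] F [-0.3499 -0.1265 -0.7628] grip mm 33.1
shift [-0.0006  0.0009  0.0157] turn [-0.0002 -0.0035 -0.0029]
[283 229  67  60] top 0.1886198452179072 circle in tool [-0.0009 -0.0036 -0.0221] mean [-0.0006 -0.005  -0.0212] world [0.5986 0.2062 0.1886] diam px 69.07617950439453
[292 346  49   1] top 0.25841993413728026 circle in tool [-0.0008 -0.0218 -0.0919] mean [-0.0008 -0.0213 -0.0914] world [0.6073 0.2221 0.2584] diam px 48.00019836425781
rotor [ 0.5237  0.204  -0.0048  0.0191]
```

```bash
python3 -m crank '0.03 0 0.001 0.01 0 0 0;0.03 0 0 0.01 0 0 0;0.03 0 0 0.01 0 0 0;0.03 0 0 0.01 0 0 0;0.03 0 0 0 0 0 0' 
python3 go.py 0.5965 0.202 0.109
```

```text
t: 9.22
eef_pos: [0.5977, 0.2017, 0.123]
ee_rot: [-3.037, 0.804, -0.009]
wrist_force: [0.4, -0.5, -1.7]
grip_width: 0.363
t 9.22 pos [0.5977 0.2017 0.123 ] F [ 0.4219 -0.4704 -1.7168] grip mm 33.3
shift [-0.0013  0.0004  0.014 ] turn [-0.0019 -0.0057 -0.0025]
```

Going in freely. I'll go down to the floor, release and back off upward.

```bash
python3 -m crank '0.03 0 0 0.006 0 0 0;0.03 0 0 0.005 0 0 0;0.03 0 0 0.003 0 0 0;0.03 0 0 0 0 0 0' 
python3 go.py 0.5965 0.202 0.109
```

```text
t: 9.55
eef_pos: [0.5984, 0.202, 0.1083]
ee_rot: [-3.036, 0.803, -0.011]
wrist_force: [-0.8, 0.9, 2.2]
grip_width: 0.362
t 9.55 pos [0.5984 0.202  0.1083] F [-0.7606  0.9082  2.2047] grip mm 33.3
shift [-0.0017  0.001  -0.0008] turn [-0.0032 -0.0064 -0.0026]
```

```bash
python3 -m crank '0.055 0 0 0 0 0 0;0.055 0 0 0 0 0 0;0.055 0 0 0 0 0 0;0.055 0 0 -0.02 0 0 0;0.055 0 0 -0.03 0 0 0;0.055 0 0 -0.03 0 0 0;0.055 0 0 -0.03 0 0 0;0.055 0 0 0 0 0 0' >/dev/null
python3 go.py 0.4863 -0.1967 0.20
python3 - <<'E'
from h import *
np.set_printoptions(precision=4,suppress=True)
f=grab_frame("top")
for o in caps(f): print("  ",o[1],o[2],o[3])
E
```

```text
t 10.22 pos [0.5966 0.2018 0.2201] F [ 1.1535 -0.0296  0.7943] grip mm 55.0
shift [0.1012 0.4008 0.0206] turn [ 0.0006 -0.0024 -0.0026]
   0.15854493498354455 [0.5598 0.1392 0.1563] [0.559  0.1389 0.1585]
   0.1341203166468699 [ 0.5051 -0.26    0.1324] [ 0.505  -0.2591  0.1341]
   0.1305136366816713 [ 0.4863 -0.1952  0.1284] [ 0.4853 -0.1944  0.1305]
   0.13401300557296458 [ 0.4398 -0.2796  0.1322] [ 0.4405 -0.2787  0.134 ]
```

```bash
python3 -m crank '0.055 0.008 0.034 0 0 0 0;0.055 0.008 0.034 0 0 0 0;0.055 0.008 0.034 0 0 0 0;0.055 0.008 0.034 0 0 0 0;0.055 0.008 0.034 0 0 0 0;0.055 0.008 0.034 0 0 0 0;0.055 0.008 0.034 0 0 0 0;0.055 0.008 0.034 0 0 0 0;0.055 0.008 0.034 0 0 0 0;0.055 0.008 0.034 0 0 0 0' >/dev/null
python3 -m crank '0.055 0.008 0.033 0 0 0 0;0.055 0.008 0.025 0 0 0 0;0.055 0 0 0 0 0 0;0.055 0 0 0 0 0 0' >/dev/null
python3 go.py 0.4863 -0.1967 0.15
```

```text
t 11.43 pos [ 0.4701 -0.2062  0.2022] F [ 0.818  -0.2569 -0.1   ] grip mm 54.9
shift [ 0.0105 -0.0165  0.0519] turn [0.0068 0.0198 0.0015]
```

```bash
python3 -m crank '0.055 0.0105 -0.0165 0.015 0.007 0.02 0.002;0.055 0 0 0.015 0 0 0;0.055 0 0 0 0 0 0;0.055 0 0 0 0 0 0' >/dev/null
python3 go.py 0.4863 -0.1967 0.104
```

```text
t 11.77 pos [ 0.4873 -0.1939  0.1691] F [ 0.8039 -0.7862  0.4157] grip mm 54.6
shift [0.0007 0.003  0.0651] turn [-0.0013  0.0022 -0.0006]
```

```bash
python3 -m crank '0.055 0.001 0.003 0.02 0 0 0;0.055 0 0.001 0.02 0 0 0;0.055 0 0.001 0.015 0 0 0;0.055 0 0 0 0 0 0;0.055 0 0 0 0 0 0' >/dev/null
python3 go.py 0.4863 -0.1967 0.103
```

```text
t 12.18 pos [ 0.4876 -0.1955  0.1155] F [-0.1582 -0.7964  0.337 ] grip mm 54.8
shift [-0.0006  0.0017  0.0125] turn [-0.0018 -0.0009  0.0048]
```

```bash
python3 -m crank '0.055 0 0.002 0.012 0 0 0.005;0.055 0 0 0.003 0 0 0;0.055 0 0 0 0 0 0;0.03 0 0 0 0 0 0;0.03 0 0 0 0 0 0;0.03 0 0 0 0 0 0;0.03 0 0 0 0 0 0;0.03 0 0 0 0 0 0' 25
python3 go.py 0.4863 -0.1967 0.103
```

```text
t: 12.85
eef_pos: [0.4902, -0.1973, 0.1075]
ee_rot: [3.038, -0.796, 0.017]
wrist_force: [0.1, 0.0, -0.9]
grip_width: 0.363
t 12.85 pos [ 0.4902 -0.1973  0.1075] F [ 0.137   0.0252 -0.8674] grip mm 33.3
shift [-0.0038  0.0014  0.0045] turn [-0.002  -0.0105  0.0022]
```

```bash
python3 -m crank '0.03 0 0 -0.02 0 0 0;0.03 0 0 -0.03 0 0 0;0.03 0 0 -0.035 0 0 0;0.03 0 0 -0.035 0 0 0;0.03 0 0 -0.035 0 0 0;0.03 0 0 -0.02 0 0 0;0.03 0 0 0 0 0 0'
python3 go.py 0.4835 0.267 0.28
```

```text
t: 13.43
eef_pos: [0.4875, -0.1963, 0.2892]
ee_rot: [-3.038, 0.797, -0.011]
wrist_force: [0.1, -0.2, -1.0]
grip_width: 0.366
t 13.43 pos [ 0.4875 -0.1963  0.2892] F [ 0.1291 -0.2213 -0.9962] grip mm 33.6
shift [-0.231  -0.4017  0.0084] turn [-0.0021 -0.0068  0.0017]
```

```bash
python3 -m crank '0.03 -0.01 -0.017 0 0 0 0;0.03 -0.019 -0.033 0 0 0 0;0.03 -0.019 -0.033 0 0 0 0;0.03 -0.019 -0.033 0 0 0 0;0.03 -0.019 -0.033 0 0 0 0;0.03 -0.019 -0.033 0 0 0 0;0.03 -0.019 -0.033 0 0 0 0;0.03 -0.019 -0.033 0 0 0 0;0.03 -0.019 -0.033 0 0 0 0;0.03 -0.019 -0.033 0 0 0 0' >/dev/null
python3 -m crank '0.03 -0.019 -0.033 0 0 0 0;0.03 -0.015 -0.025 0 0 0 0;0.03 -0.007 -0.012 0 0 0 0;0.03 0 0 0 0 0 0;0.03 0 0 0 0 0 0' >/dev/null
python3 go.py 0.4835 0.267 0.28;python3 held.py
```

```text
t 14.68 pos [0.4774 0.2657 0.2727] F [-0.153   0.3833 -0.3733] grip mm 33.4
shift [ 0.0046 -0.0041 -0.0074] turn [ 0.01    0.0047 -0.0032]
[284 233  66  56] top 0.2948866262967431 circle in tool [-0.0009 -0.0021 -0.0223] mean [-0.0006 -0.0041 -0.0213] world [0.4779 0.2678 0.2949] diam px 68.35987854003906
rotor [ 0.5229  0.2042 -0.0073  0.0191]
```

```bash
python3 -m crank '0.03 0.0055 -0.0065 0.02 0.01 0.005 -0.003;0.03 0 0 0.02 0 0 0;0.03 0 0 0.02 0 0 0;0.03 0 0 0 0 0 0;0.03 0 0 0 0 0 0' >/dev/null
python3 go.py 0.485 0.2687 0.2
```

```text
t 15.15 pos [0.4868 0.262  0.2108] F [1.3761 0.5723 0.5988] grip mm 33.7
shift [-0.0049 -0.005   0.0108] turn [ 0.0003 -0.0019 -0.0074]
```

Foot at about 0.113 m, above the rim. I'll centre before going in.

```bash
python3 -m crank '0.03 -0.005 -0.006 0.005 0 0 -0.007;0.03 0 0 0 0 0 0;0.03 0 0 0 0 0 0' >/dev/null
python3 go.py 0.485 0.2687 0.18
```

```text
t 15.40 pos [0.4867 0.2686 0.2078] F [ 0.1833 -0.2201 -0.9315] grip mm 33.3
shift [-0.0016  0.0008  0.0278] turn [-0.0016 -0.0038 -0.0029]
```

```bash
python3 -m crank '0.03 -0.0015 0.001 0.01 0 -0.004 -0.003;0.03 0 0 0.01 0 0 0;0.03 0 0 0.01 0 0 0;0.03 0 0 0 0 0 0' >/dev/null
python3 go.py 0.485 0.2687 0.16;python3 held.py
```

```text
t 15.73 pos [0.4857 0.2691 0.1776] F [-0.612  -0.365  -1.4148] grip mm 33.4
shift [-0.0005  0.0008  0.0176] turn [-0.0055 -0.0026  0.0012]
[284 233  66  56] top 0.1997681470925546 circle in tool [-0.001  -0.0015 -0.0213] mean [-0.0008 -0.0035 -0.0204] world [0.4858 0.271  0.1998] diam px 68.35987854003906
rotor [ 0.5226  0.2044 -0.0074  0.0191]
```

```bash
python3 -m crank '0.03 0 0.001 0.01 -0.005 -0.003 0;0.03 0 0 0.01 0 0 0;0.03 0 0 0.01 0 0 0;0.03 0 0 0.007 0 0 0;0.03 0 0 0.003 0 0 0;0.03 0 0 0 0 0 0' 
python3 go.py 0.485 0.2687 0.1355
```

```text
t: 16.28
eef_pos: [0.4874, 0.2687, 0.1362]
ee_rot: [-3.036, 0.797, -0.007]
wrist_force: [0.6, -0.5, -0.3]
grip_width: 0.361
t 16.28 pos [0.4874 0.2687 0.1362] F [ 0.5905 -0.4888 -0.2616] grip mm 33.1
shift [-0.0021  0.0012  0.0007] turn [-0.0041 -0.0036  0.0015]
```

```bash
python3 -m crank '0.055 0 0 0 0 0 0;0.055 0 0 0 0 0 0;0.055 0 0 0 0 0 0;0.055 0 0 -0.02 0 0 0;0.055 0 0 -0.03 0 0 0;0.055 0 0 -0.03 0 0 0;0.055 0 0 -0.01 0 0 0;0.055 0 0 0 0 0 0' >/dev/null
python3 go.py 0.5056 -0.2613 0.22
python3 - <<'E'
from h import *
np.set_printoptions(precision=4,suppress=True)
f=grab_frame("wrist");save(f,"w4.png")
for o in caps(f): print("  ",o[0],o[1],o[2],o[3])
E
```

```text
t 16.95 pos [0.4862 0.2687 0.2307] F [ 0.5873 -0.3911  0.1982] grip mm 55.1
shift [0.2772 0.4522 0.0097] turn [-0.0034 -0.0019  0.0015]
   [442 179  39  41] 0.13138339093773574 [0.5967 0.205  0.1304] [0.596  0.2058 0.1314]
   [294 184  44  45] 0.15724682752020913 [0.4861 0.2704 0.1563] [0.4863 0.2705 0.1572]
   [297 252  37  37] 0.1312915038077566 [0.449  0.206  0.1303] [0.4491 0.2062 0.1313]
```

View pics/w4.png

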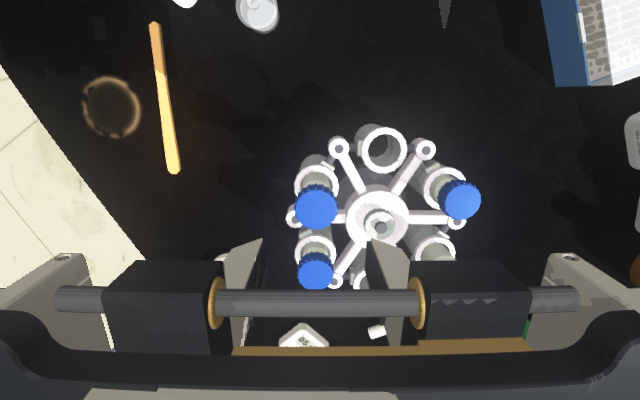

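Both placed tubes are seated: short cap at (461,200), top 0.130 m; tall cap at (316,207), top 0.156 m. These heights match the preloaded pair. Next is slim A.

```bash
python3 -m crank '0.045 0.021 0.034 0 0 0 0;0.045 0.021 0.034 0 0 0 0;0.045 0.021 0.034 0 0 0 0;0.045 0.021 0.034 0 0 0 0;0.045 0.021 0.034 0 0 0 0;0.045 0.021 0.034 0 0 0 0;0.045 0.021 0.034 0 0 0 0;0.045 0.021 0.034 0 0 0 0;0.045 0.021 0.034 0 0 0 0;0.045 0.021 0.034 0 0 0 0' >/dev/null
python3 -m crank '0.045 0.021 0.034 0 0 0 0;0.045 0.021 0.034 0 0 0 0;0.045 0.018 0.012 0 0 0 0;0.045 0 0 0 0 0 0;0.045 0 0 0 0 0 0' >/dev/null
python3 go.py 0.5056 -0.2613 0.16
```

```text
t 18.25 pos [ 0.5089 -0.2491  0.2094] F [-0.6309 -0.5903 -0.121 ] grip mm 45.0
shift [0.004  0.0123 0.0493] turn [-0.0013  0.02    0.0069]
```

```bash
python3 -m crank '0.045 0.004 0.013 0.02 0 0.02 0.007;0.045 0 0 0.015 0 0 0;0.045 0 0 0 0 0 0;0.045 0 0 0 0 0 0' >/dev/null
python3 go.py 0.5056 -0.2613 0.107
```

```text
t 18.58 pos [ 0.5044 -0.2582  0.171 ] F [-0.1247  0.5563  0.9472] grip mm 45.0
shift [0.0028 0.0023 0.064 ] turn [-0.0028  0.0039  0.0019]
```

```bash
python3 -m crank '0.045 0.003 0.003 0.02 0 0 0;0.045 0 0.001 0.02 0 0 0;0.045 0 0.001 0.015 0 0 0;0.045 0 0 0.004 0 0 0;0.045 0 0 0 0 0 0;0.045 0 0 0 0 0 0' >/dev/null
python3 go.py 0.5056 -0.2613 0.106
```

```text
t 19.08 pos [ 0.5072 -0.2586  0.1153] F [ 0.2529 -0.6728 -0.2346] grip mm 44.9
shift [-0.0001  0.0032  0.0093] turn [-0.0033 -0.001   0.0096]
```

```bash
python3 -m crank '0.045 0 0.003 0.009 0 0 0.01;0.045 0 0 0.003 0 0 0;0.045 0 0 0 0 0 0;0.018 0 0 0 0 0 0;0.018 0 0 0 0 0 0;0.018 0 0 0 0 0 0;0.018 0 0 0 0 0 0;0.018 0 0 0 0 0 0' 25
python3 go.py 0.5056 -0.2613 0.28
```

```text
t: 19.75
eef_pos: [0.5078, -0.262, 0.1067]
ee_rot: [-3.037, 0.801, -0.013]
wrist_force: [-0.3, 0.3, -0.3]
grip_width: 0.232
t 19.75 pos [ 0.5078 -0.262   0.1067] F [-0.2973  0.3056 -0.2715] grip mm 21.3
shift [-0.0008 -0.     -0.1733] turn [-0.0028 -0.0081 -0.0006]
```

```bash
python3 -m crank '0.018 0 0 -0.02 0 0 0;0.018 0 0 -0.03 0 0 0;0.018 0 0 -0.035 0 0 0;0.018 0 0 -0.035 0 0 0;0.018 0 0 -0.035 0 0 0;0.018 0 0 -0.025 0 0 0;0.018 0 0 0 0 0 0'
python3 go.py 0.5595 0.2685 0.28
```

```text
t: 20.33
eef_pos: [0.5052, -0.2612, 0.2923]
ee_rot: [-3.035, 0.801, -0.005]
wrist_force: [0.3, 0.2, -0.9]
grip_width: 0.231
t 20.33 pos [ 0.5052 -0.2612  0.2923] F [ 0.2819  0.1763 -0.9045] grip mm 21.2
shift [-0.2141 -0.4875  0.0135] turn [-0.0035 -0.0025 -0.001 ]
```

```bash
python3 -m crank '0.018 -0.008 -0.018 -0.005 0 0 0;0.018 -0.015 -0.034 0 0 0 0;0.018 -0.015 -0.034 0 0 0 0;0.018 -0.015 -0.034 0 0 0 0;0.018 -0.015 -0.034 0 0 0 0;0.018 -0.015 -0.034 0 0 0 0;0.018 -0.015 -0.034 0 0 0 0;0.018 -0.015 -0.034 0 0 0 0;0.018 -0.015 -0.034 0 0 0 0;0.018 -0.015 -0.034 0 0 0 0' >/dev/null
python3 -m crank '0.018 -0.015 -0.034 0 0 0 0;0.018 -0.015 -0.034 0 0 0 0;0.018 -0.015 -0.034 0 0 0 0;0.018 -0.015 -0.034 0 0 0 0;0.018 -0.008 -0.018 0 0 0 0;0.018 0 0 0 0 0 0;0.018 0 0 0 0 0 0' >/dev/null
python3 go.py 0.5595 0.2685 0.22;python3 held.py
```

```text
t 21.75 pos [0.5562 0.2813 0.2838] F [-0.5792 -0.0603  0.2132] grip mm 21.3
shift [0.0097 0.0091 0.0638] turn [ 0.0067  0.0066 -0.0063]
[297 246  39  14] top 0.29955712097911497 circle in tool [-0.0009 -0.0063 -0.0159] mean [-0.001  -0.0092 -0.014 ] world [0.5586 0.2869 0.2996] diam px 38.01335525512695
rotor [ 0.5231  0.2043 -0.008   0.0189]
```

```bash
python3 -m crank '0.018 0.01 0.009 0.02 0.007 0.007 -0.006;0.018 0 0 0.02 0 0 0;0.018 0 0 0.02 0 0 0;0.018 0 0 0 0 0 0;0.018 0 0 0 0 0 0' >/dev/null
python3 go.py 0.5597 0.2687 0.2
```

```text
t 22.22 pos [0.5608 0.2611 0.2225] F [-0.0371 -0.2358  0.1248] grip mm 21.3
shift [-0.0048 -0.006   0.0225] turn [ 0.0001 -0.002  -0.0065]
```

```bash
python3 -m crank '0.018 -0.005 -0.007 0.01 0 0 -0.006;0.018 0 0 0 0 0 0;0.018 0 0 0 0 0 0' >/dev/null
python3 go.py 0.5597 0.2687 0.19
```

```text
t 22.47 pos [0.5612 0.2686 0.2144] F [ 1.3766  0.1321 -0.0304] grip mm 21.5
shift [-0.0015  0.0007  0.0244] turn [-0.0023 -0.0043 -0.003 ]
```

```bash
python3 -m crank '0.018 -0.0015 0.001 0.01 0 -0.004 -0.003;0.018 0 0 0.01 0 0 0;0.018 0 0 0.01 0 0 0;0.018 0 0 0 0 0 0' >/dev/null
python3 go.py 0.5597 0.2687 0.16
python3 -c "
from h import *
f=grab_frame('wrist');save(f,'w5.png',(200,80,440,320),2.5);print(proj(f,[.5597,.2687,.088]))"
```

```text
t 22.80 pos [0.56   0.2693 0.1835] F [ 0.6165 -0.1972 -1.6477] grip mm 21.3
shift [-0.      0.0008  0.0235] turn [-0.0052 -0.0025  0.0013]
[316.82508954 202.30134405]
```

View pics/w5.png

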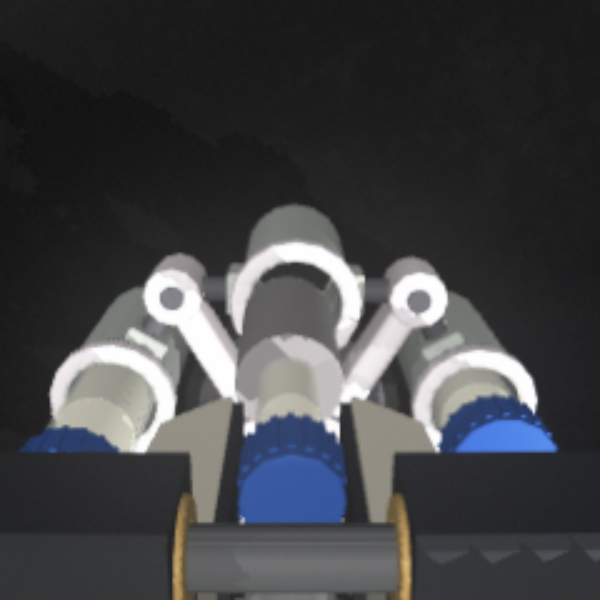

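The grey sleeve at (288,300) is entering the target rim, which is centred at about (296,305) in the crop. It sits about 1 mm left, so I'll nudge +x and go down.

```bash
python3 -m crank '0.018 0.001 0.001 0.008 -0.005 -0.003 0;0.018 0 0 0.01 0 0 0;0.018 0 0 0.01 0 0 0;0.018 0 0 0 0 0 0' 
python3 go.py 0.5597 0.2687 0.135
```

```text
t: 23.18
eef_pos: [0.5614, 0.2681, 0.1541]
ee_rot: [-3.038, 0.797, -0.002]
wrist_force: [0.4, 0.2, -1.2]
grip_width: 0.233
t 23.18 pos [0.5614 0.2681 0.1541] F [ 0.3792  0.197  -1.1837] grip mm 21.3
shift [-0.0018  0.0003  0.0191] turn [-0.0014 -0.0011  0.0014]
```

```bash
python3 -m crank '0.018 0 0 0.008 0 0 0;0.018 0 0 0.007 0 0 0;0.018 0 0 0.004 0 0 0;0.018 0 0 0 0 0 0' 
python3 go.py 0.5597 0.2687 0.1347
```

```text
t: 23.52
eef_pos: [0.5623, 0.2686, 0.1344]
ee_rot: [-3.036, 0.797, -0.005]
wrist_force: [-0.9, 1.3, 5.8]
grip_width: 0.236
t 23.52 pos [0.5623 0.2686 0.1344] F [-0.9034  1.2936  5.8003] grip mm 21.6
shift [-0.0023  0.0012 -0.0003] turn [-0.0039 -0.0025  0.0012]
```

```bash
python3 -m crank '0.045 0 0 0 0 0 0;0.045 0 0 0 0 0 0;0.045 0 0 0 0 0 0;0.045 0 0 -0.02 0 0 0;0.045 0 0 -0.03 0 0 0;0.045 0 0 -0.03 0 0 0;0.045 0 0 -0.02 0 0 0;0.045 0 0 0 0 0 0' >/dev/null
python3 go.py 0.441 -0.2797 0.22
python3 - <<'E'
from h import *
np.set_printoptions(precision=4,suppress=True)
f=grab_frame("top")
for o in caps(f): print("  ",o[0],o[1],o[2],o[3])
E
```

```text
t 24.18 pos [0.5606 0.268  0.2349] F [-0.9319  0.7968  0.387 ] grip mm 44.8
shift [0.165  0.5358 0.0151] turn [0.0008 0.0016 0.0012]
   [234 175  15  15] 0.1320279706992578 [0.5971 0.2048 0.13  ] [0.5965 0.2043 0.132 ]
   [205 191  11  10] 0.16244586922763107 [0.5602 0.2678 0.1605] [0.5601 0.2677 0.1624]
   [261 190  16  16] 0.1583618124792739 [0.56   0.1388 0.1562] [0.5593 0.1386 0.1584]
   [211 223   6   9] 0.15588604577465273 [0.4921 0.2578 0.1554] [0.4919 0.2582 0.1559]
   [231 240  16  15] 0.1328043156285384 [0.4479 0.2054 0.1306] [0.4479 0.2051 0.1328]
   [448 251  12   9] 0.13400698079588813 [ 0.4403 -0.2796  0.1318] [ 0.4403 -0.2793  0.134 ]
```

```bash
python3 -m crank '0.045 0.011 0.036 0 0 0 0;0.045 0.011 0.036 0 0 0 0;0.045 0.011 0.036 0 0 0 0;0.045 0.011 0.036 0 0 0 0;0.045 0.011 0.036 0 0 0 0;0.045 0.011 0.036 0 0 0 0;0.045 0.011 0.036 0 0 0 0;0.045 0.011 0.036 0 0 0 0;0.045 0.011 0.036 0 0 0 0;0.045 0.011 0.036 0 0 0 0' >/dev/null
python3 -m crank '0.045 0.011 0.036 0 0 0 0;0.045 0.011 0.036 0 0 0 0;0.045 0.011 0.036 0 0 0 0;0.045 0.011 0.03 0 0 0 0;0.045 0.005 0.015 0 0 0 0;0.045 0 0 0 0 0 0;0.045 0 0 0 0 0 0' >/dev/null
python3 go.py 0.441 -0.2797 0.16
```

```text
t 25.65 pos [ 0.4288 -0.2763  0.2041] F [ 0.1024  0.399  -0.1589] grip mm 44.9
shift [ 0.0141 -0.0034  0.0436] turn [0.0092 0.0407 0.0052]
```

```bash
python3 -m crank '0.045 0.014 -0.003 0.015 0.009 0.04 0.005;0.045 0 0 0.01 0 0 0;0.045 0 0 0 0 0 0;0.045 0 0 0 0 0 0' >/dev/null
python3 go.py 0.441 -0.2797 0.106
```

```text
t 25.98 pos [ 0.441  -0.2758  0.1747] F [-0.3544  0.065   0.1707] grip mm 44.8
shift [0.0024 0.0036 0.0687] turn [-0.0018  0.007   0.0025]
```

```bash
python3 -m crank '0.045 0.003 0.004 0.02 0 0.007 0.002;0.045 0 0.001 0.02 0 0 0;0.045 0 0.001 0.018 0 0 0;0.045 0 0.001 0.005 0 0 0;0.045 0 0 0 0 0 0;0.045 0 0 0 0 0 0' >/dev/null
python3 go.py 0.441 -0.2797 0.106
```

```text
t 26.48 pos [ 0.4415 -0.2793  0.1129] F [0.028  0.1986 0.3494] grip mm 44.7
shift [-0.0003  0.0007  0.0069] turn [-0.0008  0.0002  0.0083]
```

```bash
python3 -m crank '0.045 0 0.001 0.007 0 0 0.008;0.045 0 0 0.004 0 0 0;0.045 0 0 0 0 0 0;0.018 0 0 0 0 0 0;0.018 0 0 0 0 0 0;0.018 0 0 0 0 0 0;0.018 0 0 0 0 0 0;0.018 0 0 0 0 0 0' 25
python3 go.py 0.441 -0.2797 0.28
```

```text
t: 27.15
eef_pos: [0.443, -0.2811, 0.1051]
ee_rot: [3.036, -0.799, 0.009]
wrist_force: [-1.3, 0.1, -0.6]
grip_width: 0.233
t 27.15 pos [ 0.443  -0.2811  0.1051] F [-1.2841  0.123  -0.5954] grip mm 21.4
shift [-0.0013 -0.0002 -0.1749] turn [ 0.0006 -0.0064  0.0004]
```

```bash
python3 -m crank '0.018 0 0 -0.02 0 0 0;0.018 0 0 -0.03 0 0 0;0.018 0 0 -0.035 0 0 0;0.018 0 0 -0.035 0 0 0;0.018 0 0 -0.035 0 0 0;0.018 0 0 -0.025 0 0 0;0.018 0 0 0 0 0 0' >/dev/null
python3 go.py 0.4847 0.1387 0.28
```

```text
t 27.73 pos [ 0.4408 -0.2797  0.2911] F [ 0.1865 -0.8045 -0.4321] grip mm 21.4
shift [-0.1679 -0.3857  0.0113] turn [-0.0008 -0.0004 -0.0001]
```

```bash
python3 -m crank '0.018 -0.007 -0.016 -0.003 0 0 0;0.018 -0.014 -0.033 0 0 0 0;0.018 -0.014 -0.033 0 0 0 0;0.018 -0.014 -0.033 0 0 0 0;0.018 -0.014 -0.033 0 0 0 0;0.018 -0.014 -0.033 0 0 0 0;0.018 -0.014 -0.033 0 0 0 0;0.018 -0.014 -0.033 0 0 0 0;0.018 -0.014 -0.033 0 0 0 0;0.018 -0.014 -0.033 0 0 0 0' >/dev/null
python3 -m crank '0.018 -0.014 -0.033 0 0 0 0;0.018 -0.01 -0.022 0 0 0 0;0.018 -0.005 -0.01 0 0 0 0;0.018 0 0 0 0 0 0;0.018 0 0 0 0 0 0' >/dev/null
python3 go.py 0.4847 0.1387 0.22
```

```text
t 28.98 pos [0.484  0.1465 0.2836] F [ 1.2203 -0.0804  0.4388] grip mm 21.2
shift [0.0049 0.006  0.0636] turn [ 0.0059  0.0076 -0.0045]
```

```bash
python3 -m crank '0.018 0.005 0.005 0.02 0.006 0.008 -0.004;0.018 0 0 0.02 0 0 0;0.018 0 0 0.02 0 0 0;0.018 0 0 0 0 0 0;0.018 0 0 0 0 0 0' >/dev/null
python3 go.py 0.4847 0.1387 0.2
```

```text
t 29.40 pos [0.4856 0.1343 0.2211] F [ 0.213  -0.42    0.3012] grip mm 21.0
shift [-0.003  -0.0034  0.0211] turn [ 0.0012 -0.0018 -0.0042]
```

```bash
python3 -m crank '0.018 -0.003 -0.004 0.01 0 0 -0.004;0.018 0 0 0 0 0 0;0.018 0 0 0 0 0 0' >/dev/null
python3 go.py 0.4847 0.1387 0.19
```

```text
t 29.65 pos [0.4861 0.138  0.2124] F [0.3805 0.8839 0.0668] grip mm 21.2
shift [-0.0017  0.      0.0224] turn [-0.0002 -0.0041 -0.0025]
```

```bash
python3 -m crank '0.018 -0.001 0.001 0.01 0 -0.004 -0.003;0.018 0 0 0.01 0 0 0;0.018 0 0 0.01 0 0 0;0.018 0 0 0 0 0 0' >/dev/null
python3 go.py 0.4847 0.1387 0.16
python3 -c "
from h import *
f=grab_frame('wrist');save(f,'w6.png',(200,80,440,320),2.5);print(proj(f,[.4847,.1387,.088]))"
```

```text
t 29.98 pos [0.486  0.1378 0.1825] F [-1.0067 -0.1152 -1.3552] grip mm 21.4
shift [-0.0016 -0.0001  0.0225] turn [-0.0035 -0.0039  0.0018]
[314.76934912 201.60716129]
```

View pics/w6.png

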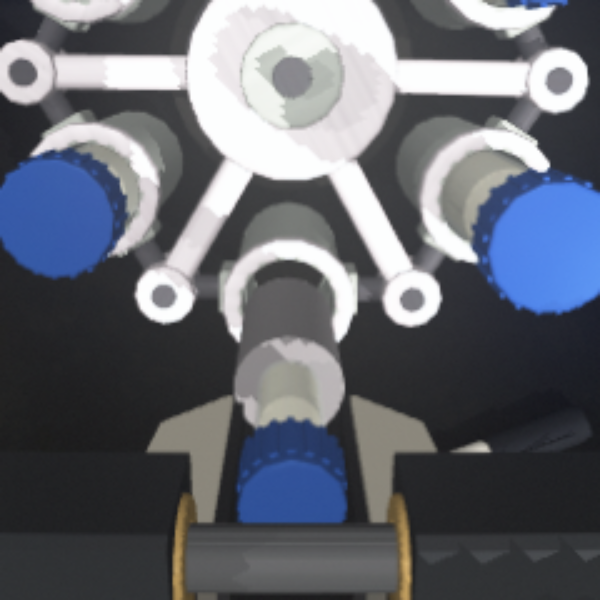

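The sleeve at (288,300) lines up with the rim at (289,300). Going down.

```bash
python3 -m crank '0.018 0 0 0.008 -0.003 -0.004 0;0.018 0 0 0.01 0 0 0;0.018 0 0 0.01 0 0 0;0.018 0 0 0 0 0 0' 
python3 go.py 0.4847 0.1387 0.1331
```

```text
t: 30.37
eef_pos: [0.4872, 0.1383, 0.1547]
ee_rot: [-3.037, 0.796, -0.005]
wrist_force: [-0.0, -0.7, -1.9]
grip_width: 0.233
t 30.37 pos [0.4872 0.1383 0.1547] F [-0.0088 -0.6734 -1.9067] grip mm 21.3
shift [-0.0024  0.001   0.0216] turn [-0.003  -0.0023  0.0023]
```

```bash
python3 -m crank '0.018 -0.001 0.001 0.009 0 0 0;0.018 0 0 0.008 0 0 0;0.018 0 0 0.004 0 0 0;0.018 0 0 0 0 0 0' 
python3 go.py 0.4847 0.1387 0.1331
```

```text
t: 30.7
eef_pos: [0.4869, 0.1382, 0.133]
ee_rot: [-3.036, 0.795, -0.008]
wrist_force: [-0.3, 0.5, 0.3]
grip_width: 0.232
t 30.70 pos [0.4869 0.1382 0.133 ] F [-0.2542  0.4608  0.3015] grip mm 21.3
shift [-0.0022  0.0006 -0.0001] turn [-0.0043 -0.004   0.0026]
```

Release, rise, and back off with the camera over the rotor.

```bash
python3 -m crank '0.045 0 0 0 0 0 0;0.045 0 0 0 0 0 0;0.045 0 0 0 0 0 0;0.045 0 0 -0.02 0 0 0;0.045 0 0 -0.03 0 0 0;0.045 0 0 -0.03 0 0 0;0.045 0 0 -0.03 0 0 0;0.045 0 0 -0.03 0 0 0;0.045 -0.01 0.03 -0.03 0 0 0;0.045 -0.02 0.03 -0.02 0 0 0' >/dev/null
python3 -m crank '0.045 -0.02 0.03 0 0 0 0;0.045 0 0.03 0 0 0 0;0.045 0 0.01 0 0 0 0;0.045 0 0 0 0 0 0;0.045 0 0 0 0 0 0' 
python3 - <<'E'
from h import *
np.set_printoptions(precision=4,suppress=True)
for c in ("top","wrist"):
    f=grab_frame(c)
    if c=="wrist": save(f,"w7.png")
    print(c,rotor_fit(f)[0])
    for o in caps(f): print("  ",o[1],o[2],o[3])
E
```

```text
t: 31.95
eef_pos: [0.3766, 0.048, 0.3333]
ee_rot: [-3.036, 0.793, -0.023]
wrist_force: [0.8, 0.4, 0.1]
grip_width: 0.491
top [ 0.5228  0.2057 -0.0049  0.0195]
   0.13230736953422684 [0.5974 0.2044 0.1303] [0.5965 0.2042 0.1323]
   0.1622963263577336 [0.561  0.269  0.1603] [0.5599 0.2683 0.1623]
   0.15871445754715832 [0.5593 0.1389 0.1566] [0.559  0.1389 0.1587]
   0.15830805476657567 [0.4856 0.2695 0.1564] [0.4856 0.2696 0.1583]
   0.16225762311628852 [0.4856 0.1389 0.1601] [0.4851 0.1391 0.1623]
   0.13259153211357114 [0.4479 0.2055 0.1304] [0.4473 0.2045 0.1326]
wrist [ 0.5231  0.2039 -0.0068  0.0194]
   0.1315620573059544 [0.4469 0.2025 0.1304] [0.4467 0.2027 0.1316]
   0.1574483296850253 [0.5581 0.1368 0.1563] [0.558  0.1383 0.1574]
   0.16147810374471294 [0.4839 0.1388 0.1603] [0.4836 0.1385 0.1615]
```

View pics/w7.png

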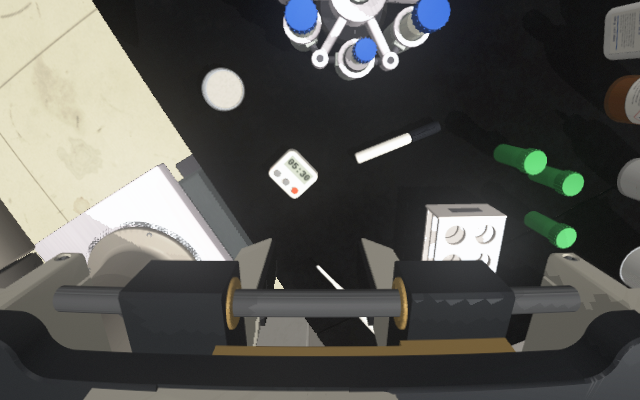

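The top camera finds all six caps at the right heights: 0.130 m short, 0.156 m tall and 0.160 m slim. They sit over their bucket axes, each opposite its own kind, and the preloaded tubes haven't moved. The wrist view shows the newest slim at (364,50) in its bucket and the gripper clear. Handing in.

```bash
python3 -c "
from cell import *
print(finish_job())"
```

```text
the job is handed in; nothing more can be done
None
```

All four tubes are in the rotor, each across the hub from its own kind, and the job is handed in at about 32 s of the 112 s allowed. The hand-in reports no verdict.

| Tube | Bucket | Opposite |
|---|---|---|
| Short | 0° | Preloaded short, 180° |
| Tall | 120° | Preloaded tall, -60° |
| Slim A | 60° | Slim B, -120° |
| Slim B | -120° | Slim A, 60° |

- **Heights and positions:** In the last top view, mean cap-top heights were 0.130 m (short), 0.156–0.157 m (tall) and 0.160 m (slim), as expected for feet on the bucket floors. All six caps were within about 2 mm of their bucket axes, so every tube is upright.
- **Preloaded tubes:** They moved less than 1 mm in the top view.
- **Forces and clearance:** The highest wrist force I read was about 6 N, when slim A touched the floor. The gripper was open and clear of everything at the end.
- **Disagreements:** The scene camera read y about 3–5 mm lower than the top and wrist cameras. I relied on the wrist and top views. The last wrist view showed only three of the rotor tubes, so the check of all six rests on the top camera.

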